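# Feel out the heavy side of a tube mixer's drum

## Robot

A 6-joint arm with a two-finger parallel gripper is mounted at the origin on the work surface. World frame = base frame: x ahead of the robot, y to its left, z up, the work surface at z = 0. Lengths are in m, angles in rad, forces in N, time in s.
With the tool pointing down it reaches from about 0.35 to 0.95 m from the base axis. Payload 17.4 kg.
Tool frame: the origin (TCP) lies between the finger pads; the fingertips stand bot.finger_overhang ahead of it and the grasp point (between the pads) lies 2 mm behind it (bot.finger_overhang is the distance from the TCP to the fingertips, in m); z points along the fingers, y is the line along which they close (so a half turn about z gives the same grasp; the last joint's range is limited). The gripper opens to 93 mm and grips with 3 to 60 N. Pads are 15 mm wide; open, the fingers measure 128 mm over their backs; the gripper's body (75 mm by 188 mm) begins 65 mm behind the grasp point.
Start: joints at [-1.186, 0.116, 1.442, -0, 1.584, -0.038], TCP at [0.277, -0.616, 0.236] pointing down, gripper open.
Joint ranges: [-2.83, 2.83], [-0.83, 2.19], [0.07, 2.5], [-1.14, 4.28], [0.01, 3], [-2.97, 2.97]. Speed limits (rad/s): [1.89, 1.89, 2.22, 3.14, 3.14, 3.14].

## Interface

Orientations are given as a unit quaternion [x, y, z, w].
In Python, from station import bot gives the robot as it stands. The module is installed in compiled form; this text tells all that it offers.
- The arm moves only by the shell command python3 -m handwheel 'ROWS'. ROWS is text: rows parted by semicolons, each of 5 numbers parted by spaces: the shift along the tool's x, y, z as a fraction of full scale, then the turn about the tool's z as a fraction of full scale, then the closure, from -1 (fully open) to 1 (shut). In form: x y z spin hand; .... A call has 1 to 20 rows; each row is the pose to reach, as a shift and turn from the pose commanded when the call began, along the tool's axes at that moment; what a row does not reach only later rows make up. Full scale, the value 1, is 0.4 m for a shift and pi/4 rad for a turn. A row lasts 1/8 s, in which the tool goes at most 62.5 mm and 10.7 degrees, less where a joint would pass 70% of its speed; a pose out of reach is approached as far as the arm can. A call with a number of a shift or a turn outside -1 to 1 is refused whole. A call with a gripper value outside its range is refused whole. The fingers move at their own pace and stop on an object; the grip force is fixed at half the most. Time passes only in rows, so rows that repeat a pose let the fingers close. It gives the time, the measured TCP pose, the force, the opening and the grip force at its end, in the units of the state.
- bot.get_state(): the state, without advancing time (a new reading comes with each control period).
- bot.read_camera(name): name is "side" or "top"; returns a dict with "img" (480x640x3 uint8, red, green, blue), "range_z" (480x640 float32, m along the optical axis (not along the pixel's ray), 0 where there is no reading), "vertical_fov" (degrees; the focal length in pixels is half the picture's height over the tangent of half this angle, whatever the lens; pixels are square), "cx", "cy" (the principal point, pixels), "position" and "orientation" of the camera in the world. Camera axes: x right, y down, z forward; pixel columns grow to the right and rows downward; lengths in m; the calibration is good to about 2 mm. A picture is of the moment at which its call begins.
- bot.close_job(): hands the job in; it is judged then, once.
The state is a dict: "time_s": time; "joint_positions": joint angles; "joint_velocities": joint speeds; "joint_torque": joint torques, N m; "position": TCP position; "tcp_rot": TCP orientation; "ft_force": force on the tool from outside, world axes, zero at the start; "moment": the same for the moment, N m; "finger_gap": finger opening in m; "gripper_force": force on a finger pad.
Only numpy, scipy, OpenCV 4.12 (cv2) and the standard library are available. Lean on these libraries where they do the work, as an engineer would, in place of code of your own. Each camera call takes 0.05 s, during which the arm holds its last target. There are 200 camera calls.

## Task

First take the flat splash shield out of its holder and slide it down into the slot on the tube mixer until it is fully home. Then turn the mixer's drum by its crank handle at least once right round, either way, feeling for the heavy side (a weight is sealed out of sight inside the drum), and finish still gripping the handle, holding the drum still with its heavy side straight down. Leave the other things on the bench where they stand; the program ends while holding the handle.

Things in the scene. Friction and masses are not known exactly. Their poses are not given: they have to be found in the camera images.
- shield: Splash shield: flat white plastic slab, 8 mm thick (own x), 130 mm wide (own y), 120 mm tall (own z), 0.11 to 0.18 kg; both faces alike. Origin at the centre of its lower edge. It starts upright in the holder, its lower 30 mm between the cheeks, its top edge 130 mm above the bench. It can be pinched across its thickness from above and drawn straight up.
- holder: Fixed grey holder, base 100 x 170 mm, 10 mm thick, with two cheeks reaching 40 mm above the bench; the slot between them (11 mm wide, 134 mm long along own y) takes the shield. Origin on the bench under the middle of the slot.
- slot (a point): Centre of the floor of the mixer's slot, 14 mm above the bench, at the end of the mixer nearest the robot. Open at the top, 10.4 mm wide (point's x), 134 mm long (point's y); aluminium walls 20 mm high end in a flared lip up to 27 mm above the floor. When home, the shield's lower edge rests on this floor, its thickness along x. Axes as mixer.
- mixer: Tube mixer, fixed. Origin on the bench under the drum's centre; x away from the robot, y along the axle towards the handle side, z up. Grey base 14 mm thick from x -185 to 80 mm, y -82 to 82 mm. The slot is at x -155 mm. A white housing (x -60 to 60 mm, y -82 to -30 mm, top 180 mm high) carries the drum.
- axle (a point): Centre of the drum on its horizontal axle, 150 mm above the bench; axes as mixer, fixed (they do not turn with the drum): y runs along the axle towards the handle side. The drum is a plain aluminium disc, radius 55 mm, 40 mm thick (20 mm either side along y). It weighs 0.3 kg without the hidden weight.
- drum (a joint): Turn of the drum, rad, unlimited, counts past whole turns; starts within 0.7 of 0. 0: handle straight above the axle; growing: handle goes from the top to +x (away from the robot), then down. In axle's frame the handle's middle is at (45 sin q, 80, 45 cos q) mm. Bearing friction, 0.24 N m, a little exceeds the weight's pull: the drum stays wherever it is left and never swings by itself.
- drum_face (a point): Centre of the drum's face, handle side. Hidden weight: 0.5 to 0.62 kg, 35 mm off the axle, fixed in the drum, direction unknown, new each time; pull 0.17 to 0.21 N m when level with the axle; the rest is balanced to 0.013. Effort at the handle, moving: 9 to 10 N lifting it past level, 5 N at top or bottom, 1 to 2 N coming down. At a stop, friction may take up some of it: compare both ways.
- handle: Crank handle: black cylinder, 18 mm in diameter, 60 mm long, parallel to the axle and 45 mm off it; a sleeve that spins freely on its pin, so the gripper can keep its direction while the drum goes round. Origin at its middle, 80 mm along y from the drum's centre (60 mm clear of the drum's face). Own y lies along the axle; its other axes spin with the sleeve and mean nothing.
- reagent: Bystander: amber bottle, radius 26 mm, 120 mm tall; origin under its centre.
- jar: Bystander: white specimen jar, radius 24 mm, 55 mm tall; origin under its centre.
- basin: Bystander: blue plastic basin, radius 85 mm, 60 mm tall; origin under its centre.
- carton: Bystander: cardboard carton 60 x 90 x 50 mm; origin under its centre.
- sanitizer: Bystander: clear pump bottle, radius 30 mm, 180 mm tall; origin under its centre.
Not all that is in view belongs to the job. Of the things shaped like the shield, the white one is meant.

How it is judged:
By the outcome, as a careful person would: the job done as asked, in the order asked, and still so for the second after the job is handed in, while the arm keeps its last pose, push and grip.
It also fails if it takes over 72 s, if anything falls off the work surface, if the arm or the gripper's body presses on something with over 40 N, if the wrist force passes 120 N, or if a joint passes its speed limit or range.

## Working session

There is one attempt and no reset: what is moved stays moved. The work goes in short steps, Python scripts to look and compute and a shell command to move; the robot and the scene stay as the last step left them, time stands still between calls to the robot, and variables do not carry over. Pictures are saved under pics/ and viewed, at most 10 in all, crops included, and the job is handed in when it is done.

```bash
mkdir -p pics; cat > h.py <<'E'
import numpy as np, cv2
from scipy.spatial.transform import Rotation as R
from station import bot
def cam(n):
    c=bot.read_camera(n); c['f']=240/np.tan(np.radians(c['vertical_fov'])/2)
    c['R']=R.from_quat(c['orientation']).as_matrix(); c['p']=np.array(c['position']); return c
def cloud(c):
    v,u=np.mgrid[0:480,0:640]; z=c['range_z']
    P=np.stack([(u-c['cx'])/c['f']*z,(v-c['cy'])/c['f']*z,z],-1)@c['R'].T+c['p']
    P[z==0]=np.nan; return P
def ray(c,u,v,h):
    d=c['R']@np.array([(u-c['cx'])/c['f'],(v-c['cy'])/c['f'],1]); return c['p']+d*(h-c['p'][2])/d[2]
def save(c,n): cv2.imwrite('pics/'+n,c['img'][:,:,::-1])
E
python3 - <<'E'
from h import *
for n in('top','side'):
    c=cam(n); save(c,n+'0.png'); np.save(n+'P.npy',cloud(c)); np.save(n+'I.npy',c['img']); print(n,c['p'],c['R'][:,2],c['f'],c['cx'],c['cy'])
s=bot.get_state(); print({k:np.round(v,3) for k,v in s.items()},bot.finger_overhang)
E
```

```text
top [0.19126614 0.02816997 1.58091545] [ 0.21206566 -0.01282987 -0.9771712 ] 569.8568781011642 312.3227488029606 242.39165683406597
side [0.2117832  0.87985644 1.23876206] [ 0.20280398 -0.60808991 -0.76752668] 598.8663309480944 321.4587120928902 241.14365619049406
{'time_s': np.float64(0.1), 'joint_positions': array([-1.186,  0.116,  1.442, -0.   ,  1.584, -0.038]), 'joint_velocities': array([ 0.   , -0.   , -0.002, -0.001,  0.   , -0.001]), 'joint_torque': array([ 3.0000e-03, -7.2289e+01, -6.2387e+01,  7.8000e-02,  2.3000e-02,
       -0.0000e+00]), 'position': array([ 0.277, -0.615,  0.235]), 'tcp_rot': array([ 0.978,  0.21 , -0.   , -0.   ]), 'ft_force': array([-1.109, -0.408,  0.264]), 'moment': array([ 0.019, -0.025,  0.047]), 'gripper_force': np.float64(0.0), 'finger_gap': np.float64(0.093)} 0.017
```

View pics/top0.png

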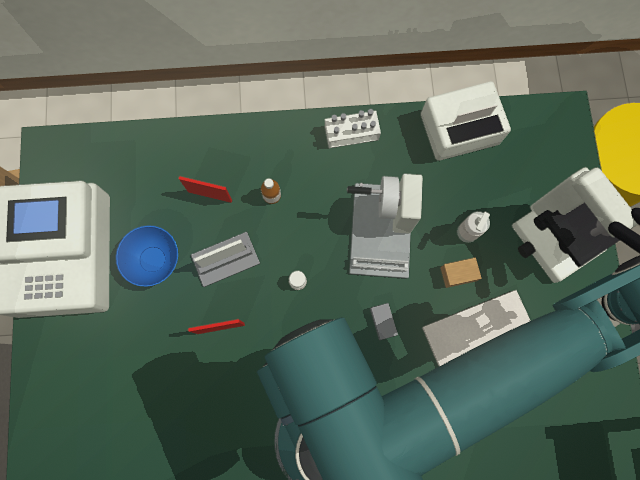

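View pics/side0.png

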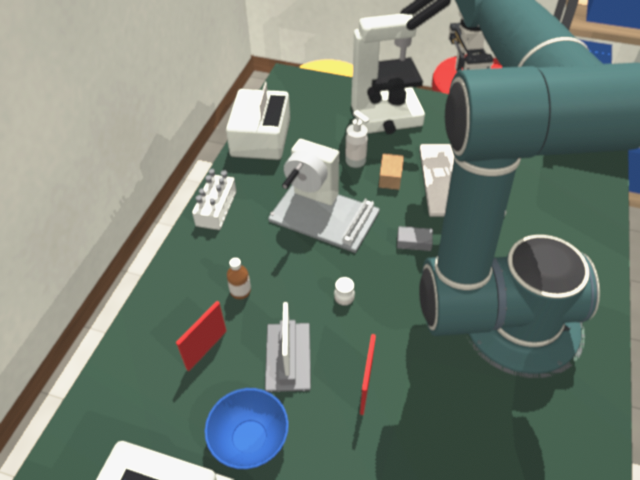

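The top view shows the white shield in the grey holder at (220,255), the mixer at (385,230) with its slot at (380,268) and its handle at (365,189), and red slabs at (205,189) and (215,327). The side view agrees: white slab at (285,330), red ones at (202,335) and (368,375). The candidates for the shield are those three slabs. Only the white one stands in the holder, so it's the one meant. I'll confirm that in an enlarged crop.

```bash
python3 - <<'E'
from h import *
P=np.load('topP.npy'); I=np.load('topI.npy').astype(int); S=np.load('sideP.npy'); J=np.load('sideI.npy').astype(int)
def rect(name,Q):
    (c,s,a)=cv2.minAreaRect(Q[:,:2].astype(np.float32)*1000)
    print(name,len(Q),'c',np.round(c,1),'size',np.round(s,1),'ang',round(a,2),'z',np.round(np.nanpercentile(Q[:,2],[5,50,95])*1000,1),'mean',np.round(Q.mean(0)*1000,1))
def box(P,I,u0,u1,v0,v1,z0,z1):
    m=np.zeros(P.shape[:2],bool); m[v0:v1,u0:u1]=1
    with np.errstate(all='ignore'): m&=(P[...,2]>z0)&(P[...,2]<z1)
    return P[m],m
for n,(A,B,b) in {'shieldtop T':(P,I,(185,265,228,292,.122,.14)),'holder cheeks T':(P,I,(185,265,228,292,.036,.045)),'holder base T':(P,I,(185,265,228,292,.005,.014)),
 'mixbase T':(P,I,(340,420,190,285,.010,.018)),'lip T':(P,I,(340,420,250,285,.034,.046)),'housing top T':(P,I,(390,430,165,230,.17,.19)),
 'shieldtop S':(S,J,(255,310,290,400,.122,.14)),'lip S':(S,J,(330,385,190,255,.034,.046)),'housing top S':(S,J,(270,350,130,210,.17,.19)),'mixbase S':(S,J,(260,385,180,255,.010,.018))}.items():
    q,m=box(A,B,*b)
    if len(q)>4: rect(n,q)
    else: print(n,len(q))
# handle: dark pixels above 0.1
for n,A,B,(u0,u1,v0,v1) in (('T',P,I,(335,390,175,205)),('S',S,J,(270,310,155,200))):
    q,m=box(A,B,u0,u1,v0,v1,.08,.22); q=A[m&(B.max(-1)<90)]; rect('handle '+n,q)
    w=q.mean(0); d=np.linalg.svd(q-w)[2][0]; print(d)
t=cv2.resize(np.load('topI.npy')[160:345,160:440],None,fx=2.8,fy=2.8,interpolation=cv2.INTER_CUBIC)[:,:,::-1]
cv2.imwrite('pics/crop1.png',t)
E
```

```text
shieldtop T 187 c [503.2 255.9] size [ 10.9 129.3] ang 19.25 z [122.8 128.8 134.3] mean [502.1 256.6 128.8]
holder cheeks T 278 c [501.3 254.6] size [ 35.7 150. ] ang 19.48 z [36.7 39.8 44.1] mean [495.8 250.3  40.1]
holder base T 1094 c [502.1 257.7] size [226.6 180.7] ang 86.04 z [ 5.3  8.8 13.2] mean [496.1 251.    9. ]
mixbase T 2383 c [ 543.9 -174.1] size [191.4 238.5] ang 81.85 z [10.5 13.8 17.4] mean [ 528.7 -173.4   13.9]
lip T 247 c [ 454.  -174.1] size [148.8  27.6] ang 81.74 z [34.5 38.6 43.9] mean [ 455.  -173.    38.9]
housing top T 989 c [ 601.3 -236.5] size [ 84.8 120.8] ang 82.03 z [173.2 178.9 185.7] mean [ 597.2 -247.4  179.1]
shieldtop S 209 c [506.4 257.2] size [  8.2 133.4] ang 18.81 z [126.2 130.5 134.3] mean [504.6 262.  130.4]
lip S 270 c [ 499.9 -177.8] size [153.8 111.3] ang 81.73 z [34.5 39.  44.9] mean [ 466.8 -175.4   39.3]
housing top S 807 c [ 615.9 -184.4] size [194.6 120.7] ang 78.03 z [172.4 180.2 187.7] mean [ 597.1 -227.   180.1]
mixbase S 2748 c [ 551.7 -190.3] size [316.9 254.6] ang 13.89 z [10.7 14.3 17.5] mean [ 559.3 -173.3   14.2]
handle T 167 c [ 616.4 -131.3] size [88.9 17.7] ang 81.39 z [193.9 201.  207.5] mean [ 617.7 -116.8  200.7]
[-0.16793965 -0.9841961  -0.05616319]
handle S 130 c [ 620.7 -114.8] size [61.9 20. ] ang 79.6 z [195.7 202.9 207.7] mean [ 620.6 -111.8  202.5]
[-0.15562083 -0.98771578  0.01413117]
```

View pics/crop1.png

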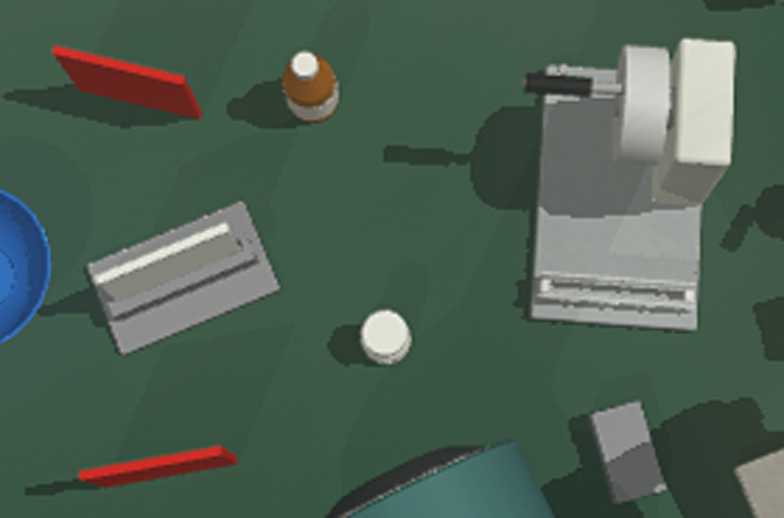

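The crop confirms the white slab is the one standing in the grey holder at about (165,255). The red ones, at (125,80) and (160,463), have no holder. The slot at (615,290) is empty. Next I'll refine the poses and work out the first moves.

```bash
cat >> h.py <<'E'
def go(xyz,yaw):  # yaw = world direction (deg) of tool y; prints fractions
    s=bot.get_state(); M=R.from_quat(s['tcp_rot']).as_matrix()
    d=M.T@(np.array(xyz)-np.array(s['position'])); y=np.degrees(np.arctan2(M[1,1],M[0,1]))
    a=(yaw-y+90)%180-90
    print('pos',np.round(s['position'],4),'yaw',round(y,2),'tilt',np.round(M[:,2],3),'gap',round(float(s['finger_gap']),4),'F',np.round(s['ft_force'],1),'t',s['time_s'],'\n frac',np.round(d/.4,4),'spin',round(-a/45,4),'or',round(-(a+180)/45,4),round(-(a-180)/45,4))
E
python3 - <<'E'
from h import *
T=np.load('topP.npy');S=np.load('sideP.npy')
def fr(P,o,yaw,x0,x1,y0,y1,z0,z1):
    c,s=np.cos(np.radians(yaw)),np.sin(np.radians(yaw)); q=(P[...,:2]-o)@np.array([[c,-s],[s,c]])
    with np.errstate(all='ignore'): m=(q[...,0]>x0)&(q[...,0]<x1)&(q[...,1]>y0)&(q[...,1]<y1)&(P[...,2]>z0)&(P[...,2]<z1)
    return np.c_[q[m],P[m][:,2]]*1000
o=np.array([.6074,-.1962])
for n,P in(('T',T),('S',S)):
    for nm,b in {'base':(-.25,.15,-.13,.13,.009,.019),'lip':(-.20,-.11,-.1,.1,.036,.046),'housing':(-.1,.1,-.12,-.025,.174,.187),'handle':(-.06,.06,.045,.13,.15,.22)}.items():
        q=fr(P,o,-8.2,*b); 
        r=cv2.minAreaRect(q[:,:2].astype(np.float32)); print(n,nm,len(q),'x',np.round(np.percentile(q[:,0],[1,50,99]),1),'y',np.round(np.percentile(q[:,1],[1,50,99]),1),'z',np.round(np.percentile(q[:,2],[5,50,95]),1),'ang',round(r[2],1),'med',np.round(q.mean(0),1))
    q=fr(P,np.array([.503,.256]),19.2,-.02,.02,-.1,.1,.118,.14); print('shield',np.round(np.percentile(q,[1,50,99],axis=0),1).tolist())
    q=fr(P,np.array([.503,.256]),19.2,-.08,.08,-.12,.12,.006,.015); print('holder',np.round(np.percentile(q,[1,50,99],axis=0),1).tolist())
go([.277,-.616,.40],0); go([.502,.256,.25],19.2)
E
```

```text
T base 2826 x [-183.7  -82.4   76.9] y [-81.1  19.9  81.8] z [ 9.7 13.7 18. ] ang 89.0 med [-76.7  12.7  13.8]
T lip 200 x [-168.5 -149.  -141.7] y [-72.9   1.   74.2] z [36.3 39.5 44.2] ang 89.9 med [-154.3    0.6   39.8]
T housing 838 x [-58.4  -1.9  57.5] y [-81.6 -56.1 -31.5] z [175.  179.  184.1] ang 89.8 med [ -1.1 -56.3 179.2]
T handle 179 x [-8.7 -1.4  8.9] y [ 46.9  79.3 110.1] z [193.7 200.8 207.5] ang 2.5 med [ -0.8  79.1 200.8]
shield [[-5.2, -63.6, 118.4], [-1.5, 0.5, 128.3], [4.7, 62.9, 136.0]]
holder [[-72.6, -109.7, 6.1], [-22.7, -3.7, 9.7], [72.5, 106.7, 14.7]]
S base 3052 x [-180.2  -57.5   80.7] y [-77.2  19.5  85.9] z [10.2 14.4 18.2] ang 88.2 med [-50.8  17.2  14.3]
S lip 200 x [-164.6 -145.1 -138.3] y [-71.5   1.6  77. ] z [36.4 39.8 44.4] ang 89.8 med [-150.6    4.1   40.1]
S housing 517 x [-55.7  -5.1  59.8] y [-79.5 -55.3 -27.8] z [176.1 180.2 184.3] ang 89.7 med [ -1.4 -55.1 180.2]
S handle 164 x [-7.1  0.6 12.4] y [ 46.3  84.7 113.9] z [192.8 202.3 207.5] ang 0.4 med [  1.3  84.5 201.5]
shield [[-0.7, -63.3, 119.3], [3.2, 5.7, 130.4], [7.4, 66.3, 135.4]]
holder [[-62.1, -101.8, 6.2], [-11.2, 9.5, 10.7], [53.5, 85.7, 14.7]]
pos [ 0.2769 -0.6154  0.235 ] yaw -65.78 tilt [-0.     0.001 -1.   ] gap 0.0929 F [-1.1 -0.4  0.3] t 0.1 
 frac [-3.000e-04  1.000e-03 -4.125e-01] spin -1.4618 or -5.4618 2.5382
pos [ 0.2769 -0.6154  0.235 ] yaw -65.78 tilt [-0.     0.001 -1.   ] gap 0.0929 F [-1.1 -0.4  0.3] t 0.1 
 frac [ 1.407  -1.756  -0.0358] spin -1.8884 or -5.8884 2.1116
```

```bash
python3 -m handwheel '0 0 -.4 0 -1; 0 0 -.4 0 -1; 0 0 -.4 0 -1; .7 -.88 -.4 -.94 -1; .7 -.88 -.4 -.94 -1; .7 -.88 -.4 -.94 -1; .7 -.88 -.4 -.94 -1; .7 -.88 -.4 -.94 -1; .7 -.88 -.4 -.94 -1; .7 -.88 -.4 -.94 -1; .7 -.88 -.4 -.94 -1; .7 -.88 -.4 -.94 -1; .7 -.88 -.4 -.94 -1'
python3 -c "
from h import *
go([.504,.257,.25],19.2)"
```

```text
time_s: 1.72
position: [0.3877, -0.1808, 0.3953]
tcp_rot: [0.836, 0.548, -0.0, -0.0]
ft_force: [1.2, -0.4, 0.3]
finger_gap: 0.093
gripper_force: 0.0
pos [ 0.3877 -0.1808  0.3953] yaw -23.54 tilt [-0.001  0.    -1.   ] gap 0.093 F [ 1.2 -0.4  0.3] t 1.725 
 frac [ 1.1195 -0.1704  0.3633] spin -0.9499 or -4.9499 3.0501
```

```bash
python3 -m handwheel '1 -.15 .1 -.95 -1; 1 -.15 .1 -.95 -1; 1 -.15 .1 -.95 -1; 1 -.15 .1 -.95 -1; 1 -.15 .1 -.95 -1; 1 -.15 .1 -.95 -1; 1 -.15 .1 -.95 -1; 1 -.15 .1 -.95 -1; 1 -.15 .1 -.95 -1; 1 -.15 .1 -.95 -1'
python3 -c "
from h import *
go([.504,.257,.22],19.2)"
```

```text
time_s: 2.98
position: [0.4924, 0.2098, 0.356]
tcp_rot: [0.58, 0.815, 0.0, 0.0]
ft_force: [-0.6, 0.5, 1.1]
finger_gap: 0.0931
gripper_force: 0.0
pos [0.4924 0.2098 0.356 ] yaw 19.17 tilt [ 0.001  0.    -1.   ] gap 0.0931 F [-0.6  0.5  1.1] t 2.975 
 frac [0.1021 0.0659 0.3401] spin -0.0007 or -4.0007 3.9993
```

```bash
python3 -m handwheel '.102 .066 .3 0 -1; .102 .066 .3 0 -1; .102 .066 .3 0 -1; .102 .066 .45 0 -1; .102 .066 .55 0 -1; .102 .066 .6 0 -1; .102 .066 .6 0 -1; .102 .066 .6 0 -1'
python3 -c "
from h import *
go([.504,.257,.115],19.2)"
```

```text
time_s: 3.98
position: [0.5046, 0.2585, 0.1181]
tcp_rot: [0.579, 0.815, 0.001, 0.001]
ft_force: [-0.3, -0.0, 1.2]
finger_gap: 0.093
gripper_force: 0.0
pos [0.5046 0.2585 0.1181] yaw 19.26 tilt [ 0.003  0.001 -1.   ] gap 0.093 F [-0.3 -0.   1.2] t 3.975 
 frac [-0.0031 -0.0027  0.0078] spin 0.0012 or -3.9988 4.0012
```

```bash
python3 -m handwheel '0 0 0 0 .3; 0 0 0 0 1; 0 0 0 0 1; 0 0 0 0 1; 0 0 0 0 1; 0 0 0 0 1; 0 0 0 0 1; 0 0 0 0 1'
python3 -c "
from h import *
go([.504,.257,.115],19.2); print(bot.get_state()['gripper_force'],bot.get_state()['moment'])"
```

```text
time_s: 4.97
position: [0.5036, 0.2583, 0.1156]
tcp_rot: [0.579, 0.815, -0.0, -0.0]
ft_force: [-0.0, 0.7, 0.3]
finger_gap: 0.0176
gripper_force: 0.0
pos [0.5036 0.2583 0.1156] yaw 19.27 tilt [-0. -0. -1.] gap 0.0176 F [-0.   0.7  0.3] t 4.975 
 frac [-0.0034 -0.0002  0.0016] spin 0.0016 or -3.9984 4.0016
0.0 [-0.04274581 -0.09774547  0.02584248]
```

```bash
python3 -m handwheel '0 0 0 0 1; 0 0 0 0 1; 0 0 0 0 1; 0 0 0 0 1'
python3 -m handwheel '0 0 -.1 0 1; 0 0 -.2 0 1; 0 0 -.3 0 1; 0 0 -.4 0 1; 0 0 -.5 0 1;0 0 -.5 0 1; 0 0 -.5 0 1;0 0 -.5 0 1'
python3 - <<'E'
from h import *
c=cam('top'); save(c,'lift_t.png'); d=cam('side'); save(d,'lift_s.png')
np.savez('lift.npz',t=cloud(c),s=cloud(d))
cv2.imwrite('pics/lift.png',np.hstack([cv2.resize(c['img'][150:390,100:340],(400,400)),cv2.resize(d['img'][150:450,150:450],(400,400))])[:,:,::-1])
go([.504,.257,.315],19.2)
E
```

```text
time_s: 5.48
position: [0.5036, 0.2583, 0.1156]
tcp_rot: [0.579, 0.816, -0.0, -0.0]
ft_force: [-0.6, 0.2, -0.0]
finger_gap: 0.0077
gripper_force: 30.0
time_s: 6.48
position: [0.5034, 0.2582, 0.3141]
tcp_rot: [0.579, 0.815, -0.001, -0.001]
ft_force: [0.1, -0.5, -2.0]
finger_gap: 0.0079
gripper_force: 30.0
pos [0.5035 0.2582 0.3146] yaw 19.27 tilt [-0.001 -0.001 -1.   ] gap 0.0078 F [-0.6  0.5 -0.6] t 6.575 
 frac [-0.0034  0.0002 -0.0011] spin 0.0016 or -3.9984 4.0016
```

View pics/lift.png

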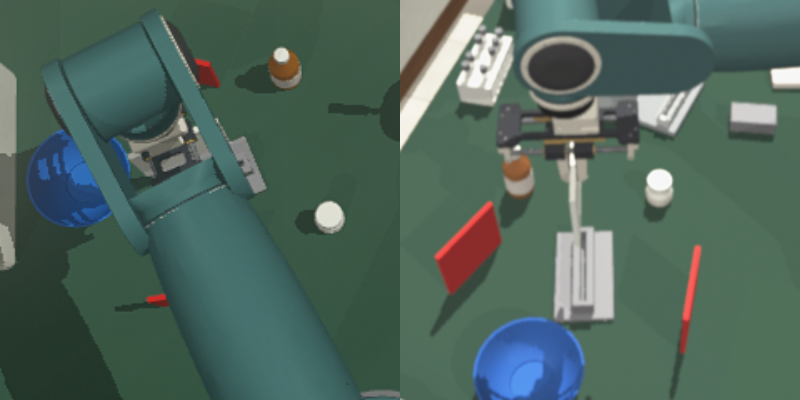

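The shield is held and hangs clear above its holder: in the right half its top is at (573,150) and its lower edge at (575,235). Next I carry it over the slot.

```bash
python3 -c "
from h import *
go([.4561,-.1713,.25],-8.2)"
```

```text
pos [0.5035 0.2582 0.3146] yaw 19.27 tilt [-0.001 -0.001 -1.   ] gap 0.0078 F [-0.6  0.5 -0.6] t 6.575 
 frac [-0.9746 -0.466   0.1623] spin 0.6105 or -3.3895 4.6105
```

```bash
python3 -m handwheel '-.2 -.1 0 .1 1; -.3 -.14 0 .2 1; -.4 -.19 0 .3 1; -.5 -.24 0 .4 1; -.6 -.29 0 .5 1; -.7 -.33 0 .61 1; -.8 -.38 0 .61 1; -.9 -.43 0 .61 1; -.975 -.466 0 .61 1; -.975 -.466 0 .61 1; -.975 -.466 .16 .61 1; -.975 -.466 .16 .61 1;-.975 -.466 .16 .61 1; -.975 -.466 .16 .61 1'
python3 - <<'E'
from h import *
go([.4561,-.1713,.25],-8.2)
c=cam('top'); d=cam('side'); np.savez('pre.npz',t=cloud(c),s=cloud(d),ti=c['img'],si=d['img'])
cv2.imwrite('pics/pre.png',np.hstack([cv2.resize(c['img'][150:350,280:480],(400,400)),cv2.resize(d['img'][120:270,270:420],(400,400))])[:,:,::-1])
E
```

```text
time_s: 8.32
position: [0.4571, -0.1713, 0.2541]
tcp_rot: [0.756, 0.655, 0.001, 0.001]
ft_force: [0.7, 0.6, -0.4]
finger_gap: 0.0079
gripper_force: 30.0
pos [ 0.4571 -0.1713  0.2541] yaw -8.15 tilt [ 0.003 -0.001 -1.   ] gap 0.0079 F [ 0.7  0.6 -0.4] t 8.325 
 frac [-0.0004 -0.0025  0.0102] spin 0.0012 or -3.9988 4.0012
```

View pics/pre.png

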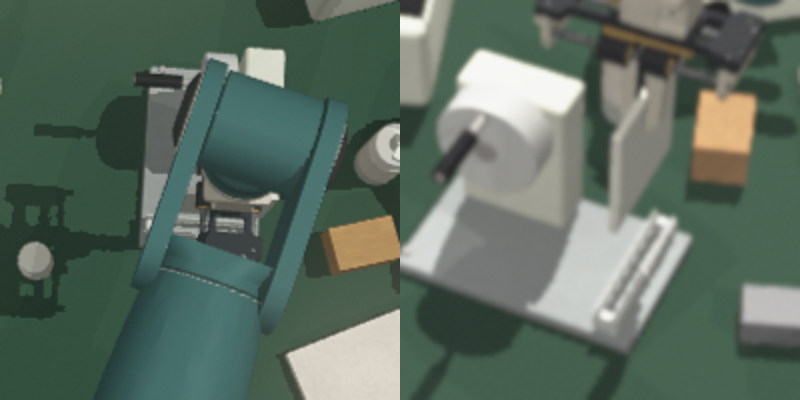

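The side crop shows the shield held above the slot and parallel to it: slab from (645,95) to (615,225), slot from (605,320) to (665,220). I'll measure both in that same view.

```bash
python3 - <<'E'
from h import *
Z=np.load('pre.npz'); S=Z['s']; I=Z['si'].astype(int)
o=np.array([.6074,-.1962]); c,s=np.cos(np.radians(-8.2)),np.sin(np.radians(-8.2)); q=(S[...,:2]-o)@np.array([[c,-s],[s,c]])
def sel(x0,x1,y0,y1,z0,z1):
    m=(q[...,0]>x0)&(q[...,0]<x1)&(q[...,1]>y0)&(q[...,1]<y1)&(S[...,2]>z0)&(S[...,2]<z1); return np.c_[q[m],S[m][:,2]]*1000
a=sel(-.18,-.12,-.1,.1,.13,.225)
print('shield',len(a),np.round(np.percentile(a,[1,5,50,95,99],axis=0),1).tolist())
for lo in range(140,225,15):
    b=a[(a[:,2]>lo)&(a[:,2]<lo+15)]; print(lo,len(b),np.round(np.percentile(b,[2,50,98],axis=0)[:,:2],1).tolist() if len(b) else '')
for lo in range(-70,70,20):
    b=a[(a[:,1]>lo)&(a[:,1]<lo+20)]; print('y',lo,len(b),'x med',np.round(np.median(b[:,0]),1) if len(b) else '','zmin',b[:,2].min().round(1) if len(b) else '')
l=sel(-.2,-.11,-.1,.1,.034,.046); print('lip',len(l),np.round(np.percentile(l,[1,50,99],axis=0),1).tolist())
E
```

```text
shield 454 [[-157.2, -61.0, 148.8], [-156.6, -56.3, 151.7], [-155.0, 17.4, 186.2], [-150.5, 66.9, 220.0], [-147.9, 69.5, 223.4]]
140 38 [[-156.1, -66.6], [-154.6, 18.7], [-149.3, 67.3]]
155 98 [[-157.1, -60.1], [-154.9, 7.3], [-147.9, 69.9]]
170 85 [[-156.9, -57.4], [-154.7, 21.2], [-148.3, 68.5]]
185 94 [[-156.9, -55.3], [-155.0, 11.2], [-149.7, 66.8]]
200 88 [[-157.2, -60.1], [-155.2, 12.3], [-149.9, 68.1]]
215 51 [[-156.6, -58.4], [-155.0, 35.8], [-149.3, 68.1]]
y -70 43 x med -155.2 zmin 145.5
y -50 47 x med -155.1 zmin 149.3
y -30 53 x med -155.3 zmin 149.2
y -10 63 x med -155.2 zmin 149.6
y 10 61 x med -154.9 zmin 149.0
y 30 68 x med -154.8 zmin 146.9
y 50 117 x med -154.0 zmin 148.3
lip 251 [[-165.4, -70.5, 34.1], [-146.7, 4.9, 38.3], [-137.8, 78.3, 45.1]]
```

```bash
python3 -c "
from h import *
go([.4565,-.1713,.165],-8.2)"
python3 -m handwheel '0 0 .06 0 1; 0 0 .12 0 1; 0 0 .17 0 1; 0 0 .21 0 1; 0 0 .22 0 1; 0 0 .22 0 1; 0 0 .22 0 1'
python3 -c "
from h import *
go([.4565,-.1713,.1196],-8.2)"
```

```text
pos [ 0.4569 -0.1713  0.2533] yaw -8.16 tilt [ 0.002 -0.001 -1.   ] gap 0.0078 F [ 0.4 -0.  -1. ] t 8.425 
 frac [ 1.000e-04 -1.400e-03  2.208e-01] spin 0.0009 or -3.9991 4.0009
time_s: 9.3
position: [0.4567, -0.1715, 0.1644]
tcp_rot: [0.756, 0.655, 0.0, 0.0]
ft_force: [-0.1, 0.5, -0.6]
finger_gap: 0.008
gripper_force: 30.0
pos [ 0.4567 -0.1715  0.1644] yaw -8.18 tilt [ 0.001 -0.    -1.   ] gap 0.008 F [-0.1  0.5 -0.6] t 9.3 
 frac [ 0.0003 -0.0007  0.1121] spin 0.0005 or -3.9995 4.0005
```

```bash
python3 -m handwheel '0 0 .02 0 1; 0 0 .04 0 1; 0 0 .05 0 1; 0 0 .05 0 1'|grep -E 'pos|ft'; python3 -m handwheel '0 0 .01 0 1; 0 0 .02 0 1; 0 0 .02 0 1'|grep -E 'pos|ft'
python3 -m handwheel '0 0 .01 0 1; 0 0 .015 0 1; 0 0 .015 0 1'|grep -E 'pos|ft'
python3 -c "
from h import *
go([.4565,-.1713,.1196],-8.2);print(bot.get_state()['moment'])"
```

```text
position: [0.4563, -0.1713, 0.1432]
ft_force: [-0.4, 0.8, -2.4]
position: [0.4564, -0.1713, 0.1354]
ft_force: [1.3, 0.1, -0.5]
position: [0.4564, -0.1713, 0.1295]
ft_force: [1.3, 0.5, -1.5]
pos [ 0.4564 -0.1713  0.1295] yaw -8.18 tilt [-0.  0. -1.] gap 0.0082 F [ 1.3  0.5 -1.5] t 10.55 
 frac [-0.      0.0003  0.0246] spin 0.0005 or -3.9995 4.0005
[-0.11363687 -0.31928832 -0.01599187]
```

```bash
python3 -m handwheel '0 0 .01 0 1; 0 0 .018 0 1; 0 0 .018 0 1'|grep -E 'pos|ft'; python3 -m handwheel '0 0 .006 0 1; 0 0 .006 0 1'|grep -E 'pos|ft';  python3 -m handwheel '0 0 .003 0 1; 0 0 .003 0 1'|grep -E 'pos|ft'
python3 -c "
from h import *
go([.4565,-.1713,.1196],-8.2);print(bot.get_state()['moment'])"
```

```text
position: [0.4564, -0.1713, 0.1221]
ft_force: [1.6, -0.3, -1.9]
position: [0.4564, -0.1713, 0.1199]
ft_force: [1.3, -0.3, -1.3]
position: [0.4566, -0.1714, 0.1196]
ft_force: [-1.7, 1.7, 6.1]
pos [ 0.4566 -0.1714  0.1196] yaw -8.17 tilt [ 0.001 -0.    -1.   ] gap 0.0076 F [-1.7  1.7  6.1] t 11.425 
 frac [ 0.0001 -0.0002  0.0001] spin 0.0006 or -3.9994 4.0006
[ 0.21835636  0.29885725 -0.08592961]
```

```bash
python3 -m handwheel '0 0 0 0 -1; 0 0 0 0 -1; 0 0 0 0 -1; 0 0 0 0 -1; 0 0 0 0 -1; 0 0 0 0 -1; 0 0 0 0 -1; 0 0 0 0 -1'|tail -3; python3 -m handwheel '0 0 -.1 0 -1; 0 0 -.25 0 -1; 0 0 -.4 0 -1; 0 0 -.5 0 -1; 0 0 -.5 0 -1; 0 0 -.5 0 -1'|grep -E 'pos|gap'
python3 - <<'E'
from h import *
go([.6201,-.1103,.30],-8.2)
d=cam('side'); S=cloud(d)
o=np.array([.609,-.1945]); c,s=np.cos(np.radians(-8.2)),np.sin(np.radians(-8.2)); q=(S[...,:2]-o)@np.array([[c,-s],[s,c]])
m=(abs(q[...,0]+.155)<.03)&(abs(q[...,1])<.1)&(S[...,2]>.125)&(S[...,2]<.16); a=np.c_[q[m],S[m][:,2]]*1000
print(len(a),np.round(np.percentile(a,[2,50,98],axis=0),1).tolist())
cv2.imwrite('pics/home.png',cv2.resize(d['img'][120:270,230:430],(800,600))[:,:,::-1])
E
```

```text
ft_force: [-0.4, 0.7, 0.2]
finger_gap: 0.0835
gripper_force: 0.0
position: [0.4563, -0.1713, 0.3179]
finger_gap: 0.0928
pos [ 0.4563 -0.1713  0.3179] yaw -8.18 tilt [-0.001  0.    -1.   ] gap 0.0928 F [ 0.8  0.1 -0.7] t 13.175 
 frac [0.2092 0.3837 0.0445] spin 0.0005 or -3.9995 4.0005
167 [[-158.7, -59.3, 125.6], [-154.8, 3.8, 134.2], [-149.5, 65.9, 139.0]]
```

View pics/home.png

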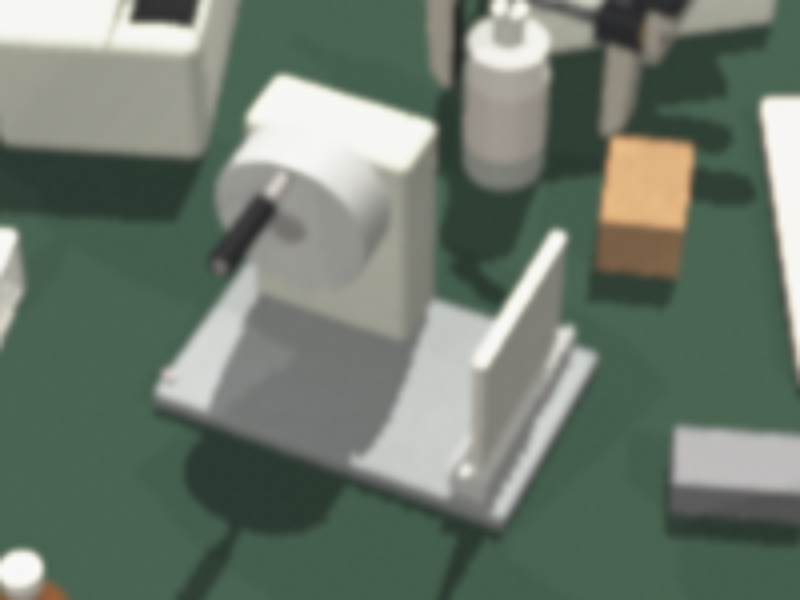

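The shield stands upright in the slot at (520,350). Its top edge is at 134 mm, so it's fully home. The handle at (243,235) is clear to grip.

```bash
python3 -m handwheel '.1 .2 0 0 -1; .209 .384 0 0 -1; .209 .384 0 0 -1; .209 .384 0 0 -1; .209 .384 0 0 -1; .209 .384 .1 0 -1; .209 .384 .2 0 -1; .209 .384 .27 0 -1; .209 .384 .31 0 -1; .209 .384 .31 0 -1; .209 .384 .31 0 -1'
python3 -m handwheel '0 0 0 0 1; 0 0 0 0 1; 0 0 0 0 1; 0 0 0 0 1; 0 0 0 0 1; 0 0 0 0 1; 0 0 0 0 1; 0 0 0 0 1; 0 0 0 0 1; 0 0 0 0 1; 0 0 0 0 1'
python3 -c "
from h import *
go([.6201,-.1103,.193],-8.2)"
```

```text
time_s: 14.6
position: [0.6206, -0.1107, 0.1965]
tcp_rot: [0.756, 0.655, 0.001, 0.001]
ft_force: [-0.0, 0.8, 0.8]
finger_gap: 0.0929
gripper_force: 0.0
time_s: 15.98
position: [0.6204, -0.1104, 0.1949]
tcp_rot: [0.756, 0.655, 0.0, 0.0]
ft_force: [3.2, 0.9, 0.2]
finger_gap: 0.0172
gripper_force: 30.0
pos [ 0.6204 -0.1104  0.1949] yaw -8.17 tilt [ 0. -0. -1.] gap 0.0172 F [3.2 0.9 0.2] t 15.975 
 frac [ 0.0001 -0.0009  0.0048] spin 0.0006 or -3.9994 4.0006
```

```bash
{ python3 -m handwheel '0 .015 .001 0 1; 0 .029 .004 0 1'
python3 -m handwheel '0 .014 .005 0 1; 0 .027 .011 0 1'
python3 -m handwheel '0 .012 .008 0 1; 0 .023 .018 0 1'
python3 -m handwheel '0 .010 .011 0 1; 0 .018 .023 0 1'
python3 -m handwheel '0 .0065 .013 0 1; 0 .011 .027 0 1'
python3 -m handwheel '0 .003 .0145 0 1; 0 .004 .029 0 1'; } >> log.txt
cat > an.py <<'E'
import re,numpy as np
L=open('log.txt').read()
g=lambda k:np.array([[float(x) for x in m.split(',')] for m in re.findall(k+r': \[(.*?)\]',L)])
p,F=g('position'),g('ft_force'); gap=re.findall(r'finger_gap: (\S+)',L)
c,s=np.cos(np.radians(-8.2)),np.sin(np.radians(-8.2)); X=np.array([c,s])
x=(p[:,:2]-[.609,-.1945])@X; z=p[:,2]-.150; fx=F[:,:2]@X; fz=F[:,2]
q=np.arctan2(x,z); r=np.hypot(x,z)*1000
ft=-(fx*np.cos(q)-fz*np.sin(q)); fr=-(fx*np.sin(q)+fz*np.cos(q))   # force the hand applies
if __name__=='__main__':
    for i in range(len(q)): print(i,round(np.degrees(q[i])%360,1),'r',r[i].round(1),'ft',ft[i].round(2),'fr',fr[i].round(2),gap[i])
E
python3 an.py
```

```text
0 13.5 r 45.3 ft 7.77 fr -6.05 0.0168
1 28.7 r 45.8 ft 6.45 fr -6.84 0.0171
2 43.6 r 46.1 ft 5.45 fr -10.13 0.017
3 58.4 r 46.5 ft 4.02 fr -12.34 0.0171
4 72.9 r 46.6 ft 2.63 fr -15.59 0.017
5 87.8 r 46.6 ft 2.61 fr -20.55 0.0173
```

```bash
{ python3 -m handwheel '0 .002 .015 0 1; 0 .001 .029 0 1'
python3 -m handwheel '0 -.005 .014 0 1; 0 -.011 .027 0 1'
python3 -m handwheel '0 -.008 .012 0 1; 0 -.018 .023 0 1'
python3 -m handwheel '0 -.011 .010 0 1; 0 -.023 .018 0 1'
python3 -m handwheel '0 -.013 .0065 0 1; 0 -.027 .011 0 1'
python3 -m handwheel '0 -.0145 .003 0 1; 0 -.029 .004 0 1'; } >> log.txt
python3 an.py|tail -6; python3 -c "
from h import *
go([.6,-.1,.1],-8.2)"
```

```text
6 103.7 r 46.9 ft 1.07 fr -5.24 0.017
7 118.9 r 46.6 ft 2.1 fr -8.56 0.017
8 133.9 r 46.3 ft 1.08 fr -8.33 0.0172
9 149.0 r 45.9 ft 2.66 fr -3.81 0.0173
10 164.0 r 45.4 ft 3.29 fr -5.21 0.0172
11 179.1 r 44.9 ft 3.41 fr -3.75 0.0171
pos [ 0.6218 -0.1106  0.1051] yaw -8.17 tilt [-0.  0. -1.] gap 0.0171 F [ 3.4 -0.7 -3.7] t 18.975 
 frac [ 0.0185 -0.0578  0.0128] spin 0.0006 or -3.9994 4.0006
```

```bash
{ python3 -m handwheel '0 -.015 -.001 0 1; 0 -.029 -.004 0 1'
python3 -m handwheel '0 -.014 -.005 0 1; 0 -.027 -.011 0 1'
python3 -m handwheel '0 -.012 -.008 0 1; 0 -.023 -.018 0 1'
python3 -m handwheel '0 -.010 -.011 0 1; 0 -.018 -.023 0 1'
python3 -m handwheel '0 -.0065 -.013 0 1; 0 -.011 -.027 0 1'
python3 -m handwheel '0 -.003 -.0145 0 1; 0 -.004 -.029 0 1'; 
python3 -m handwheel '0 .001 -.015 0 1; 0 .004 -.029 0 1'
python3 -m handwheel '0 .005 -.014 0 1; 0 .011 -.027 0 1'
python3 -m handwheel '0 .008 -.012 0 1; 0 .018 -.023 0 1'
python3 -m handwheel '0 .011 -.010 0 1; 0 .023 -.018 0 1'
python3 -m handwheel '0 .013 -.0065 0 1; 0 .027 -.011 0 1'
python3 -m handwheel '0 .0145 -.003 0 1; 0 .029 -.004 0 1'; } >> log.txt
python3 an.py|tail -12
```

```text
12 194.1 r 44.3 ft 4.96 fr -3.19 0.0173
13 209.2 r 44.0 ft 5.88 fr 0.08 0.0172
14 224.5 r 43.6 ft 6.53 fr 1.08 0.0174
15 239.8 r 43.4 ft 8.56 fr 5.36 0.0177
16 255.1 r 43.2 ft 9.03 fr 8.27 0.017
17 270.5 r 43.2 ft 8.98 fr 13.01 0.0171
18 285.4 r 43.4 ft 9.72 fr 15.19 0.0173
19 299.8 r 43.5 ft 8.54 fr 16.89 0.0173
20 314.4 r 43.7 ft 8.73 fr 8.95 0.0174
21 331.2 r 44.2 ft 8.6 fr 10.1 0.0172
22 346.7 r 44.7 ft 6.78 fr 8.57 0.0171
23 1.7 r 45.2 ft 7.54 fr 8.92 0.0168
```

```bash
{ python3 -m handwheel '0 -.0125 .001 0 1; 0 -.026 .004 0 1'
python3 -m handwheel '0 -.014 .005 0 1; 0 -.027 .011 0 1'
python3 -m handwheel '0 -.012 .008 0 1; 0 -.023 .018 0 1'
python3 -m handwheel '0 -.010 .011 0 1; 0 -.018 .023 0 1'
python3 -m handwheel '0 -.006 .013 0 1; 0 -.011 .027 0 1'
python3 -m handwheel '0 -.003 .014 0 1; 0 -.004 .029 0 1'
python3 -m handwheel '0 .001 .015 0 1; 0 .004 .029 0 1'
python3 -m handwheel '0 .005 .014 0 1; 0 .011 .027 0 1'
python3 -m handwheel '0 .008 .012 0 1; 0 .018 .023 0 1'
python3 -m handwheel '0 .011 .010 0 1; 0 .023 .018 0 1'
python3 -m handwheel '0 .013 .006 0 1; 0 .027 .011 0 1'
python3 -m handwheel '0 .0145 .003 0 1; 0 .029 .004 0 1'
python3 -m handwheel '0 .015 -.001 0 1; 0 .029 -.004 0 1'
python3 -m handwheel '0 .014 -.005 0 1; 0 .027 -.011 0 1'
python3 -m handwheel '0 .012 -.008 0 1; 0 .023 -.018 0 1'
python3 -m handwheel '0 .010 -.011 0 1; 0 .018 -.023 0 1'
python3 -m handwheel '0 .006 -.013 0 1; 0 .011 -.027 0 1'
python3 -m handwheel '0 .003 -.014 0 1; 0 .004 -.029 0 1'
python3 -m handwheel '0 -.001 -.015 0 1; 0 -.004 -.029 0 1'
python3 -m handwheel '0 -.005 -.014 0 1; 0 -.011 -.027 0 1'
python3 -m handwheel '0 -.008 -.012 0 1; 0 -.018 -.023 0 1'
python3 -m handwheel '0 -.011 -.010 0 1; 0 -.023 -.018 0 1'
python3 -m handwheel '0 -.013 -.0065 0 1; 0 -.027 -.011 0 1'
python3 -m handwheel '0 -.0145 -.003 0 1; 0 -.029 -.004 0 1'; } >> log.txt
cat > fit.py <<'E'
from an import *
from scipy.optimize import least_squares
n=48; P=lambda v,sl:np.hypot(x[sl]-v[0],z[sl]-v[1])-v[2]
v=least_squares(lambda v:P(v,slice(0,n)),[0,0,.045]).x; print('centre mm',v*1000,'res',P(v,slice(0,n)).std()*1000)
q=np.arctan2(x-v[0],z-v[1]); ft=-(fx*np.cos(q)-fz*np.sin(q)); fr=-(fx*np.sin(q)+fz*np.cos(q))
for nm,i in (('fwd',np.arange(24)),('rev',np.arange(24,48)),('both',np.arange(48))):
    d=np.where(i<24,1.,-1.); A=np.c_[d,np.sin(q[i]),np.cos(q[i])]
    if nm!='both': A=np.c_[np.ones(len(i)),A[:,1:]]
    k,*_=np.linalg.lstsq(A,ft[i],rcond=None); e=ft[i]-A@k
    # hand torque = fric + b*cos-like: max effort where weight level on -x, theta=270 ; ft=-b sin(theta)
    phi=np.degrees(np.arctan2(-k[2],-k[1])); print(nm,'bias',k[0].round(2),'amp',np.hypot(k[1],k[2]).round(2),'phi',phi.round(1),'q_down',(180-phi)%360,'res',e.std().round(2))
print(len(q),np.c_[np.degrees(q)%360,ft,fr][24:].round(1).tolist())
E
python3 fit.py; tail -6 log.txt
```

```text
centre mm [ 1.98402967  0.05777706 45.03383795] res 0.17377049968876554
fwd bias 5.67 amp 3.87 phi -27.6 q_down 207.62002266106157 res 0.5
rev bias -5.92 amp 3.94 phi -28.4 q_down 208.3740447061805 res 0.5
both bias 5.8 amp 3.9 phi -28.0 q_down 208.01450020194164 res 0.5
48 [[346.1, -3.9, 8.2], [330.6, -2.9, 8.1], [315.7, -2.2, 0.3], [300.1, -2.5, -2.4], [284.4, -1.9, -3.9], [269.2, -1.5, -4.0], [254.0, -3.2, -3.2], [239.1, -3.6, -2.3], [224.1, -4.4, -2.5], [209.1, -6.1, 0.1], [194.4, -7.7, 2.8], [179.4, -7.9, 5.9], [164.9, -9.0, 7.0], [150.7, -9.6, 10.2], [136.5, -9.0, 7.6], [122.2, -10.2, 6.0], [107.2, -9.5, 2.4], [90.2, -8.9, 4.8], [74.6, -8.6, 6.8], [59.8, -7.7, 7.5], [44.9, -6.9, 8.5], [30.1, -7.2, 8.2], [15.4, -4.8, 7.6], [0.3, -3.3, 8.7]]
time_s: 27.98
position: [0.6233, -0.1109, 0.1952]
tcp_rot: [0.756, 0.655, 0.0, 0.0]
ft_force: [3.1, -1.0, -8.7]
finger_gap: 0.0169
gripper_force: 30.0
```

```bash
{ python3 -m handwheel '0 -.015 .001 0 1; 0 -.029 .004 0 1; 0 -.043 .009 0 1; 0 -.056 .015 0 1'
python3 -m handwheel '0 -.012 .008 0 1; 0 -.023 .018 0 1; 0 -.033 .029 0 1; 0 -.041 .041 0 1'
python3 -m handwheel '0 -.006 .013 0 1; 0 -.011 .027 0 1; 0 -.014 .041 0 1; 0 -.015 .056 0 1'
python3 -m handwheel '0 .001 .015 0 1; 0 .004 .029 0 1; 0 .009 .043 0 1; 0 .015 .056 0 1'
python3 -m handwheel '0 .008 .012 0 1; 0 .018 .023 0 1; 0 .029 .033 0 1; 0 .041 .041 0 1; 0 .041 .041 0 1; 0 .041 .041 0 1'; } >> log.txt
python3 fit.py >/dev/null; python3 - <<'E'
from fit import *
i=slice(48,None); print('NOW',np.c_[np.degrees(q)%360,ft,fr][i].round(2).tolist())
qt=np.radians(208); print('dy,dz frac',((v[0]+v[2]*np.sin(qt)-x[-1])/.4).round(4),(-(v[1]+v[2]*np.cos(qt)-z[-1])/.4).round(4))
E
tail -6 log.txt
```

```text
centre mm [ 1.98402967  0.05777706 45.03383795] res 0.17377049968876554
fwd bias 5.67 amp 3.87 phi -27.6 q_down 207.62002266106157 res 0.5
rev bias -5.92 amp 3.94 phi -28.4 q_down 208.3740447061805 res 0.5
both bias 5.8 amp 3.9 phi -28.0 q_down 208.01450020194164 res 0.5
53 [[346.1, -3.9, 8.2], [330.6, -2.9, 8.1], [315.7, -2.2, 0.3], [300.1, -2.5, -2.4], [284.4, -1.9, -3.9], [269.2, -1.5, -4.0], [254.0, -3.2, -3.2], [239.1, -3.6, -2.3], [224.1, -4.4, -2.5], [209.1, -6.1, 0.1], [194.4, -7.7, 2.8], [179.4, -7.9, 5.9], [164.9, -9.0, 7.0], [150.7, -9.6, 10.2], [136.5, -9.0, 7.6], [122.2, -10.2, 6.0], [107.2, -9.5, 2.4], [90.2, -8.9, 4.8], [74.6, -8.6, 6.8], [59.8, -7.7, 7.5], [44.9, -6.9, 8.5], [30.1, -7.2, 8.2], [15.4, -4.8, 7.6], [0.3, -3.3, 8.7], [330.4, -1.7, 3.2], [299.7, -2.0, -4.8], [269.2, -1.1, -2.4], [238.9, -3.6, -1.6], [209.0, 6.1, -4.6]]
NOW [[330.44, -1.71, 3.15], [299.67, -2.0, -4.77], [269.16, -1.13, -2.37], [238.95, -3.62, -1.55], [209.03, 6.05, -4.65]]
dy,dz frac 0.0016 0.0013
time_s: 30.72
position: [0.6015, -0.1077, 0.1108]
tcp_rot: [0.756, 0.655, 0.0, 0.0]
ft_force: [3.2, 0.9, -7.0]
finger_gap: 0.0171
gripper_force: 30.0
```

```bash
python3 -m handwheel '0 .001 .001 0 1; 0 .002 .001 0 1; 0 .002 .001 0 1; 0 .002 .001 0 1; 0 .002 .001 0 1; 0 .002 .001 0 1; 0 .002 .001 0 1; 0 .002 .001 0 1' >> log.txt
python3 - <<'E'
from fit import *
print('NOW',np.c_[np.degrees(q)%360,ft,fr][-1].round(2).tolist())
from h import *
d=cam('side'); cv2.imwrite('pics/end.png',cv2.resize(d['img'][90:290,210:450],(720,600))[:,:,::-1])
E
tail -5 log.txt
```

```text
centre mm [ 1.98402967  0.05777706 45.03383795] res 0.17377049968876554
fwd bias 5.67 amp 3.87 phi -27.6 q_down 207.62002266106157 res 0.5
rev bias -5.92 amp 3.94 phi -28.4 q_down 208.3740447061805 res 0.5
both bias 5.8 amp 3.9 phi -28.0 q_down 208.01450020194164 res 0.5
54 [[346.1, -3.9, 8.2], [330.6, -2.9, 8.1], [315.7, -2.2, 0.3], [300.1, -2.5, -2.4], [284.4, -1.9, -3.9], [269.2, -1.5, -4.0], [254.0, -3.2, -3.2], [239.1, -3.6, -2.3], [224.1, -4.4, -2.5], [209.1, -6.1, 0.1], [194.4, -7.7, 2.8], [179.4, -7.9, 5.9], [164.9, -9.0, 7.0], [150.7, -9.6, 10.2], [136.5, -9.0, 7.6], [122.2, -10.2, 6.0], [107.2, -9.5, 2.4], [90.2, -8.9, 4.8], [74.6, -8.6, 6.8], [59.8, -7.7, 7.5], [44.9, -6.9, 8.5], [30.1, -7.2, 8.2], [15.4, -4.8, 7.6], [0.3, -3.3, 8.7], [330.4, -1.7, 3.2], [299.7, -2.0, -4.8], [269.2, -1.1, -2.4], [238.9, -3.6, -1.6], [209.0, 6.1, -4.6], [208.9, -2.9, -4.9]]
NOW [208.92, -2.87, -4.9]
position: [0.6016, -0.1077, 0.1108]
tcp_rot: [0.756, 0.655, -0.0, -0.0]
ft_force: [-4.7, 1.6, -2.9]
finger_gap: 0.0173
gripper_force: 30.0
```

View pics/end.png

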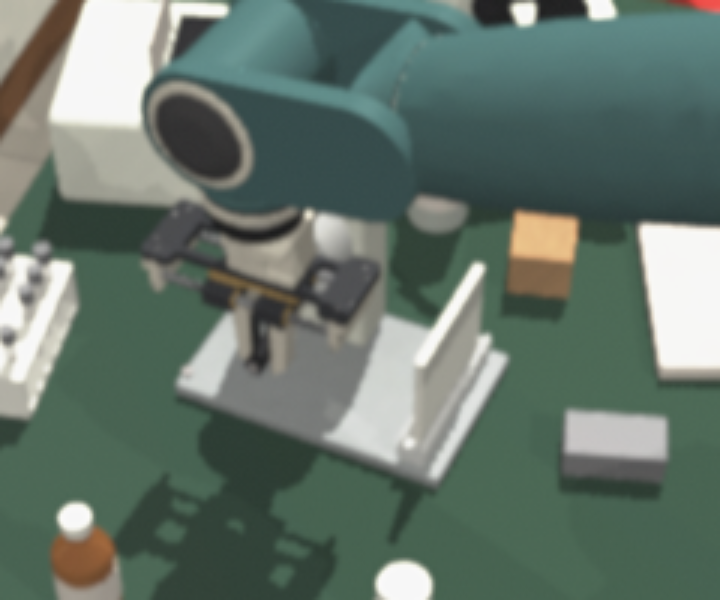

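The shield is still home at (450,350), the gripper holds the handle at (262,345), and the bystanders stand where they were. The drum is still at 209°, against a fitted heavy-side-down angle of 208°.

```bash
python3 -c "
from station import bot
print(bot.close_job())"
```

```text
the job is handed in; nothing more can be done
None
```

The shield is fully home in the slot, and I turned the drum once right round each way. I handed the job in with the gripper still on the handle and the drum still at about 209°, within about 1° of the measured heavy-side-down angle (208°, good to roughly 1.5°).

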